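# Tug the jar case's lid, free its catch if caught, hold it open

## Robot

A 6-joint arm with a two-finger parallel gripper is mounted at the origin on a cart in front of the work surface, level with it; the furniture and walls round the work are solid. World frame = base frame: x ahead of the robot, y to its left, z up, the work surface at z = 0. Lengths are in m, angles in rad, forces in N, time in s.
With the tool pointing down it reaches from about 0.25 to 0.775 m from the base axis. Payload 4 kg.
Tool frame: the origin (TCP) lies between the finger pads; the fingertips stand 14 mm ahead of it and the grasp point (between the pads) lies 5 mm behind it; z points along the fingers, y is the line along which they close (so a half turn about z gives the same grasp; the last joint's range is limited). The gripper opens to 94 mm and grips with 3 to 60 N. Pads are 16 mm wide; open, the fingers measure 119 mm over their backs; the gripper's body (75 mm by 177 mm) begins 78 mm behind the grasp point.
Start: joints at [1.023, 0.087, 1.371, -0, 1.684, -0.103], TCP at [0.237, 0.496, 0.22] pointing down, gripper open.
Joint ranges: [-3.1, 3.1], [-0.76, 2.03], [0.27, 2.55], [-1.08, 4.22], [0.17, 2.65], [-2.57, 2.57]. Speed limits (rad/s): [2.79, 2.79, 3.14, 3.14, 3.14, 3.14].

## Interface

Orientations are given as [roll, pitch, yaw] about the fixed x, y, z axes, in that order (R = Rz(yaw) Ry(pitch) Rx(roll)).
In Python, from bench import robot, snapshot gives the robot as it stands.
- The arm moves only by the tool carry_out, never from a script. Its argument "motion" is text: rows parted by semicolons, each of 4 numbers parted by spaces: the shift along the tool's x, y, z each as a share of 0.15 m, from -1 to 1, then the turn about the tool's z as a share of 180 degrees, from -1 to 1. A call has exactly 8 rows; each row is the pose to reach, as a shift and turn from the pose commanded when the call began, along the tool's axes at that moment, turning the shorter way round; what a row does not reach only later rows make up. A row lasts 1/10 s, in which the tool goes at most 50 mm and 8.59 degrees, less where a joint would pass 70% of its speed; a pose out of reach is approached as far as the arm can. A call with a number of a shift or a turn outside -1 to 1 is refused whole. A call with a gripper value outside its range is refused whole. "grip" is the opening, from -1 (shut) to 1 (fully open), set as the call begins (left out, the last holds). The fingers move at their own pace and stop on an object; the grip force is fixed at half the most. Time passes only in rows, so rows that repeat a pose let the fingers close, or fill a call up. It gives the time, the measured TCP pose, the force, the opening and the grip force at its end, in the units of the state.
- robot.get_obs(): the state, without advancing time (a new reading comes with each control period).
- snapshot(name): name is "scene" or "top"; returns a dict with "image" (384x512x3 uint8, red, green, blue), "fx", "fy", "cx", "cy" (pixels), "pose" (4x4, takes a point from camera to world coordinates). Camera axes: x right, y up, looking along -z (the intrinsics and any distortion apply to the point x, -y, -z); pixel columns grow to the right and rows downward; lengths in m; the calibration is good to about 2 mm. A picture is of the moment at which its call begins. There is no depth.
- robot.close_job(): hands the job in; it is judged then, once.
The state is a dict: "time": time; "joint_positions": joint angles; "qvel": joint speeds; "joint_torque": joint torques, N m; "tool_pos": TCP position; "ee_rot": TCP orientation; "wrist_force": force on the tool from outside, world axes, zero at the start; "wrist_torque": the same for the moment, N m; "width": finger opening in m; "finger_force": force on a finger pad.
Only numpy, scipy, OpenCV 4.12 (cv2) and the standard library are available. Lean on these libraries where they do the work, as an engineer would, in place of code of your own. Each camera call takes 0.05 s, during which the arm holds its last target. There are 200 camera calls.

## Task

The lid of the wooden jar case may or may not be caught by a catch that cannot be seen from outside. Before you touch the release slide, tug the lid upward by its bar handle to find out; if it is caught, push the slide on the front deck to its end (to the right, away from the handle), then raise the lid by the handle to about 40 degrees. Finish while still holding the handle, with the lid at rest at about 40 degrees (ten degrees either way will do), and leave the bottles and the jar standing round the case alone.

Things in the scene. Friction and masses are not known exactly. Their poses are not given: they have to be found in the camera images.
- case: wooden jar case fixed to the bench: 220 mm deep (its x axis), 250 mm wide (its y axis), top face 101 mm above the bench. Origin: centre of its underside; its x axis points from the front (robot side) to the hinged back, y to the left seen from the front, z up. The front 50 mm of its top is a fixed deck; the rest is the lid
- lid (a joint): opening angle of the case's plywood lid (250 x 165 mm, 6 mm thick, about 0.3 kg), rad: 0 shut, positive as the front edge rises, stop at 1.25. Nothing props it: let go, it falls shut. When the hidden catch inside holds it, it rises only by its play of about 0.04 rad (some 6 mm at the handle) and then stops dead; when not caught it swings up freely
- handle: steel bar handle on the lid's top near its front edge: a round bar 10 mm thick and 90 mm long between its legs, lying along the case's y axis, its centre line 40 mm above the lid's top. It moves with the lid. Origin: middle of the handle's foot, on the lid's top face, 140 mm in front of the hinge axis and 30 mm left of the case's middle. Axes as the case's while the lid is shut; y stays along the bar
- handle_mid (a point): the middle of the bar of the handle, the place to grip. It moves on an arc about the hinge: 140 mm in front of the hinge axis and 46 mm above it when shut, it starts up and back, 1 mm back for every 3 mm up
- lid_hinge (a point): the middle of the lid's hinge axis, at the back of the case; the axis runs along the case's y axis
- slide (a joint): position of the release slide on the deck, m: 0 at rest, growing as it moves to the case's right (its -y, away from the handle), end stop at 0.028. It takes about 3 to 6 N and stays where it is left. Pushed to the end it draws the hidden catch clear, and the catch stays clear
- slide_knob (a point): a point in the release slide's black ribbed thumb piece, 12 mm (case x) by 18 mm (case y), standing 29 mm above the deck, on the deck right of the handle; this point lies 10 mm below its top and moves with it
- bottle_mid (a point): bystander, to be left alone: white plastic bottle with a narrow screw cap, 48 mm across, 125 mm tall, standing loose on the bench; this point is at its centre, half-way up
- jar_mid (a point): bystander, to be left alone: small glass jar with a dark label band, 58 mm across, 68 mm tall, standing loose on the bench; this point is at its centre, half-way up
- dropper_mid (a point): bystander, to be left alone: brown dropper bottle with a black rubber bulb, 33 mm across, 92 mm tall, standing loose on the bench; this point is at its centre, half-way up
- can_mid (a point): bystander, to be left alone: lilac plastic bottle with rounded shoulders, 62 mm across, 116 mm tall, standing loose on the bench; this point is at its centre, half-way up

How it is judged:
By the outcome, as a careful person would: the job done as asked, in the order asked, and still so for the second after the job is handed in, while the arm keeps its last pose, push and grip.
It also fails if it takes over 64 s, if anything falls off the work surface, if the arm or the gripper's body presses on something with over 40 N, if the wrist force passes 120 N, or if a joint passes its speed limit or range.

## Working session

There is one attempt and no reset: what is moved stays moved. The work goes in short steps, Python scripts to look and compute and a tool call to move; the robot and the scene stay as the last step left them, time stands still between calls to the robot, and variables do not carry over. Pictures are saved under pics/ and viewed, at most 10 in all, crops included, and the job is handed in when it is done.

Besides the shell and the picture viewer there is one more tool, called after "Emit:" as a command line: name --argument value ..., lists and objects as JSON in quotes. carry_out: Moves the arm, as the interface text tells. Shift numbers are shares of 0.15 m and turn numbers shares of 180 degrees, none past 1 either way. Its arguments: {"type":"object","properties":{"motion":{"type":"string"},"grip":{"type":"number"}},"required":["motion"]}

```bash
mkdir -p pics
python3 - <<'E'
from bench import robot, snapshot
import cv2,pickle
for n in ("scene","top"):
    s=snapshot(n); pickle.dump(s,open(f"{n}0.pkl","wb"))
    cv2.imwrite(f"pics/{n}0.png",cv2.resize(s["image"][:,:,::-1],(800,600),interpolation=cv2.INTER_CUBIC))
    print({k:v for k,v in s.items() if k!="image"})
print(robot.get_obs())
E
```

```text
{'fx': 398.4430569058011, 'fy': 398.4430569058011, 'cx': 260.77522755738056, 'cy': 190.57004266375804, 'pose': array([[ 0.84489352,  0.26523146, -0.46455056, -0.01607783],
       [-0.5349145 ,  0.42641403, -0.72940905, -0.79619333],
       [ 0.00462865,  0.8647678 ,  0.5021506 ,  0.6667887 ],
       [ 0.        ,  0.        ,  0.        ,  1.        ]])}
{'fx': 353.86431454962496, 'fy': 353.86431454962496, 'cx': 247.3097828789524, 'cy': 194.13478827864947, 'pose': array([[-0.00600603,  0.97715176, -0.21245792,  0.35085594],
       [-0.99996748, -0.00701221, -0.00398276,  0.02187625],
       [-0.00538156,  0.21242709,  0.9771621 ,  0.95876368],
       [ 0.        ,  0.        ,  0.        ,  1.        ]])}
{'time': 0.1, 'joint_positions': array([ 1.02291498e+00,  8.78828398e-02,  1.37208559e+00, -2.46087817e-05,
        1.68357756e+00, -1.03096133e-01]), 'qvel': array([-0.00035401, -0.00166443, -0.00205495,  0.00080411, -0.00159689,
       -0.00142355]), 'joint_torque': array([ 1.62646924e-03, -3.41254735e+01, -3.03300941e+01,  7.18544237e-02,
        3.04421294e-02, -8.83501639e-05]), 'tool_pos': array([0.23641609, 0.49609067, 0.21842912]), 'ee_rot': array([-3.13964717e+00, -1.76696688e-04,  2.69680453e+00]), 'wrist_force': array([-0.22361238,  0.32353431,  0.34524632]), 'wrist_torque': array([ 0.00674338,  0.0228098 , -0.0052334 ]), 'finger_force': 0.0, 'width': 0.09398082690856985}
```

View pics/scene0.png

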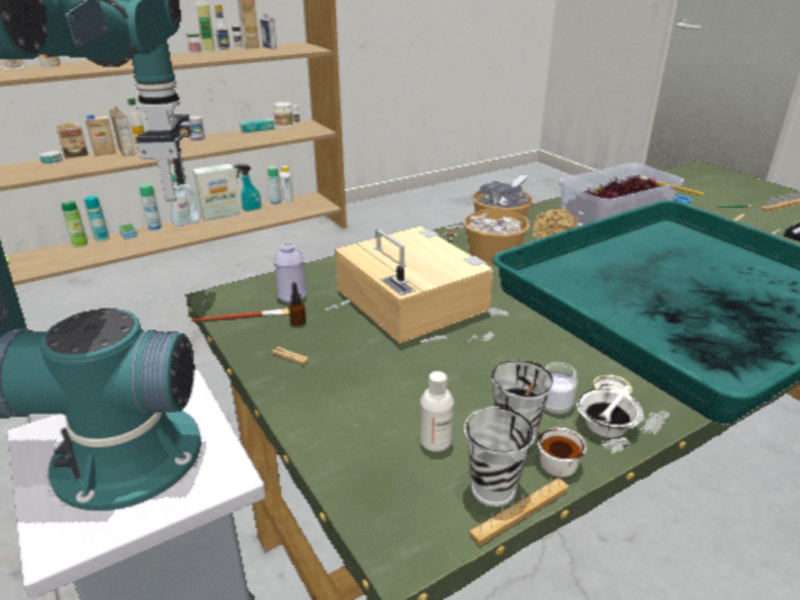

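View pics/top0.png

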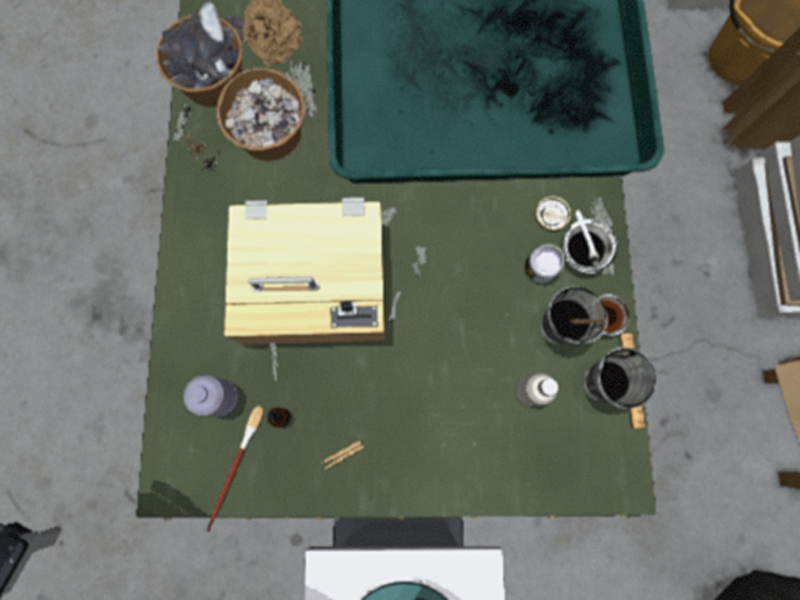

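The top view shows the case at about (225–385, 203–343), the bar at (250–318, 284) and the slide knob at (347, 308). The lilac bottle and dropper stand in front on the left. Next I'll look at enlarged crops.

Run:
```python
import cv2,pickle
for n,(x,y,w,h) in (("top",(140,120,114,85*1+15)),("scene",(205,135,120,85))):
    im=pickle.load(open(f"{n}0.pkl","rb"))["image"][y:y+h,x:x+w,::-1]
    f=6
    im=cv2.resize(im,None,fx=f,fy=f,interpolation=cv2.INTER_CUBIC)
    for u in range(0,w,10): cv2.putText(im,str(x+u),(u*f,8),0,.3,(0,0,255)); cv2.line(im,(u*f,10),(u*f,14),(0,0,255))
    for v in range(0,h,10): cv2.putText(im,str(y+v),(0,v*f+4),0,.3,(0,0,255))
    cv2.imwrite(f"pics/{n}c.png",im)
```

```text
(no output)
```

View pics/topc.png

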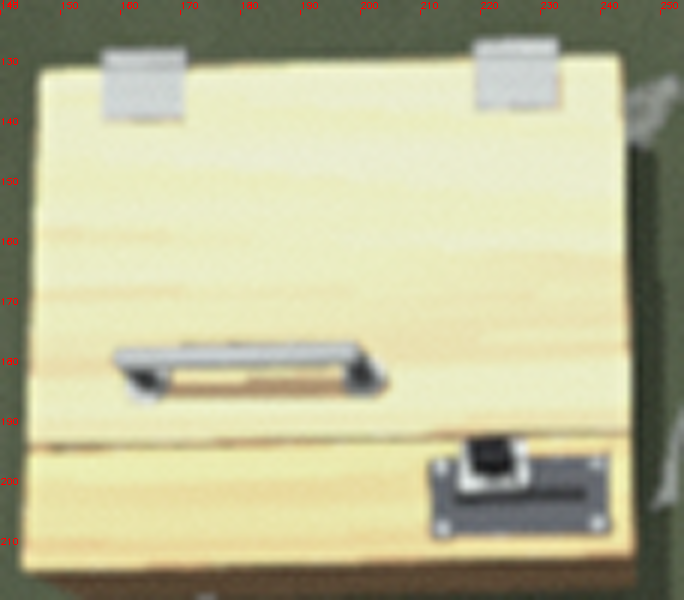

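View pics/scenec.png

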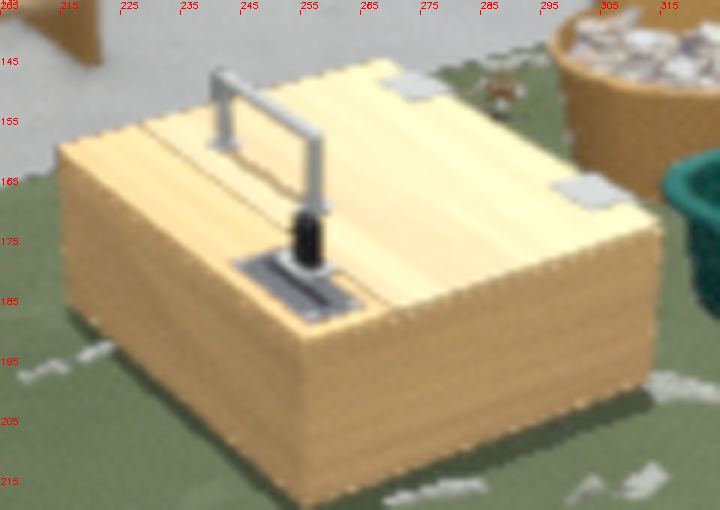

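The crops give the four top corners, both bar ends and the knob top in each view. I'll fit the case pose to them.

```bash
cat > h.py <<'E'
import numpy as np,pickle,cv2
from scipy.optimize import least_squares
C={n:pickle.load(open(f"{n}0.pkl","rb")) for n in("scene","top")}
def proj(n,P):
    c=C[n];T=c["pose"];p=(np.atleast_2d(P)-T[:3,3])@T[:3,:3]
    return np.c_[c["cx"]+c["fx"]*p[:,0]/-p[:,2],c["cy"]-c["fy"]*p[:,1]/-p[:,2]]
def onz(n,uv,z):
    c=C[n];T=c["pose"];d=T[:3,:3]@[(uv[0]-c["cx"])/c["fx"],-(uv[1]-c["cy"])/c["fy"],-1]
    return T[:3,3]+d*(z-T[2,3])/d[2]
E
python3 - <<'E'
from h import *
L=np.array([[-.11,.125,.101],[-.11,-.125,.101],[.11,-.125,.101],[.11,.125,.101]])
S=dict(scene=[(215,159.7),(255.5,191.7),(315.3,172.5),(270,145.3)],top=[(143.7,215),(245.5,212.2),(243.3,129.2),(146.7,131.7)])
def w(q,P):
    c,s=np.cos(q[2]),np.sin(q[2]);P=np.atleast_2d(P);return np.c_[q[0]+c*P[:,0]-s*P[:,1],q[1]+s*P[:,0]+c*P[:,1],P[:,2]]
for use in (["scene"],["top"],["scene","top"]):
    r=least_squares(lambda q:np.concatenate([(proj(n,w(q,L))-S[n]).ravel() for n in use]),[.5,.1,0])
    print(use,r.x,np.round(r.fun,1))
q=r.x
inv=lambda p:(np.array([[np.cos(q[2]),np.sin(q[2])],[-np.sin(q[2]),np.cos(q[2])]])@(p[:2]-q[:2]))
for n,uv,z in [("top",(159.3,179.5),.141),("top",(199.5,178.3),.141),("scene",(241.2,147.3),.141),("scene",(257.7,157.8),.141),("top",(221.8,195.3),.13),("scene",(256,170.3),.13)]:
    p=onz(n,uv,z);print(n,p,inv(p))
# bar nominal: hinge x
for n in C: print(n,proj(n,w(q,[[-.035,.075,.141],[-.035,-.015,.141]])))
for n,uv,z in [("top",(205/800*512,395*.64),.1),("top",(280*.64,416*.64),.09),("scene",(290*.64,298*.64),.0)]:print(onz(n,uv,z))
E
```

```text
['scene'] [0.59870033 0.15326246 0.01225273] [-0.6 -0.3 -0.1  0.3  0.6  0.   0.1 -0.5]
['top'] [0.59820633 0.15724452 0.02067496] [-0.1  0.5  0.   0.5  0.1 -0.6 -0.  -0.5]
['scene', 'top'] [0.59884029 0.15640825 0.01844283] [-1.1 -0.5 -0.3 -0.2  0.  -0.6 -0.6 -0.8  0.2  0.1  0.3  0.3  0.5 -0.7
  0.4 -0.8]
top [0.56595547 0.23531105 0.141     ] [-0.03142412  0.07949584]
top [0.56820513 0.13924047 0.141     ] [-0.03094655 -0.01659989]
scene [0.56554946 0.23615858 0.141     ] [-0.03181443  0.08035071]
scene [0.56921056 0.14131505 0.141     ] [-0.02990303 -0.01454421]
top [0.52863016 0.0863924  0.13      ] [-0.0714894  -0.06870914]
scene [0.53208043 0.09122074 0.13      ] [-0.06795068 -0.06394525]
scene [[241.20659324 148.08975416]
 [256.38192933 158.24410723]]
top [[161.13985387 180.90274045]
 [198.82288118 179.95907941]]
[0.39540978 0.30505725 0.1       ]
[0.36321694 0.19051338 0.09      ]
[0.3880132  0.30353874 0.        ]
```

Emit:
carry_out --motion "-0.12 -0.05 0 0.05; -0.25 -0.11 0 0.1; -0.4 -0.18 0 0.15; -0.55 -0.25 0 0.2; -0.7 -0.32 0 0.25; -0.85 -0.4 0 0.3; -0.95 -0.45 0 0.353; -1 -0.45 0 0.353" --grip -0.2

```text
time: 0.9
tool_pos: [0.3436, 0.3695, 0.219]
ee_rot: [-3.141, 0.001, 1.582]
wrist_force: [-0.3, 0.1, -0.3]
width: 0.038
finger_force: 0.0
```

Emit:
carry_out --motion "-0.1 0.1 0 0; -0.2 0.25 0 0; -0.35 0.4 0 0; -0.5 0.6 0 0; -0.6 0.75 0 0; -0.7 0.85 0 0; -0.75 0.9 0 0; -0.75 0.9 0 0"

```text
time: 1.7
tool_pos: [0.4803, 0.26, 0.2188]
ee_rot: [-3.14, 0.0, 1.586]
wrist_force: [-0.7, 0.5, 0.0]
width: 0.0376
finger_force: 0.0
```

Emit:
carry_out --motion "-0.1 0.1 0 0; -0.2 0.2 0 0; -0.3 0.35 0 0; -0.4 0.45 0 0; -0.45 0.53 0 0; -0.49 0.57 0 0; -0.49 0.57 0 0; -0.49 0.57 0 0"

```text
time: 2.5
tool_pos: [0.5661, 0.1895, 0.2195]
ee_rot: [-3.141, -0.001, 1.589]
wrist_force: [-0.3, -0.5, -0.5]
width: 0.0379
finger_force: 0.0
```

Run:
```python
from bench import robot, snapshot
import cv2,numpy as np
o=robot.get_obs();print(o["tool_pos"],o["ee_rot"],o["time"])
a=snapshot("scene")["image"][100:220,180:340,::-1];b=snapshot("top")["image"][100:220,110:270,::-1]
cv2.imwrite("pics/n1.png",np.hstack([cv2.resize(i,(400,300),interpolation=cv2.INTER_CUBIC) for i in(a,b)]))
```

```text
[0.5661061  0.18948533 0.21951704] [-3.14113368e+00 -5.33543309e-04  1.58853257e+00] 2.5
```

View pics/n1.png

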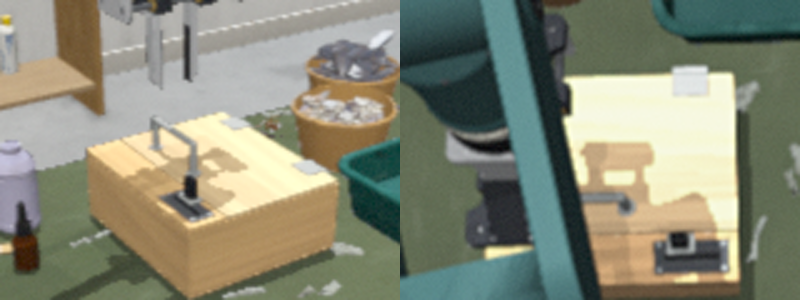

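The open fingers straddle the bar in the scene view (fingers about (155–190, 85), bar middle (175, 130)). I'll descend and grip.

Emit:
carry_out --motion "0 0 0.08 0; 0 0 0.18 0; 0 0 0.28 0; 0 0 0.38 0; 0 0 0.46 0; 0 0 0.52 0; 0 0 0.56 0; 0 0 0.56 0"

```text
time: 3.4
tool_pos: [0.5663, 0.1887, 0.1344]
ee_rot: [-3.14, 0.0, 1.588]
wrist_force: [0.4, -1.0, -1.1]
width: 0.0375
finger_force: 0.0
```

Emit:
carry_out --motion "0 0 0 0; 0 0 0 0; 0 0 0 0; 0 0 0 0; 0 0 0 0; 0 0 0 0; 0 0 0 0; 0 0 0 0" --grip -1

```text
time: 4.2
tool_pos: [0.5652, 0.1889, 0.1362]
ee_rot: [-3.139, -0.0, 1.588]
wrist_force: [-5.5, 0.4, 3.5]
width: 0.009
finger_force: 30.0
```

Emit:
carry_out --motion "0 0.003 -0.01 0; 0 0.006 -0.02 0; 0 0.01 -0.03 0; 0 0.013 -0.04 0; 0 0.016 -0.05 0; 0 0.02 -0.06 0; 0 0.02 -0.06 0; 0 0.02 -0.06 0"

```text
time: 5.0
tool_pos: [0.5671, 0.1889, 0.1417]
ee_rot: [-3.134, 0.0, 1.588]
wrist_force: [-5.1, 1.1, -4.2]
width: 0.0091
finger_force: 30.0
```

Emit:
carry_out --motion "0 0.003 -0.01 0; 0 0.007 -0.02 0; 0 0.01 -0.03 0; 0 0.013 -0.04 0; 0 0.013 -0.04 0; 0 0.013 -0.04 0; 0 0.013 -0.04 0; 0 0.013 -0.04 0"

```text
time: 5.8
tool_pos: [0.5672, 0.1888, 0.1424]
ee_rot: [-3.126, 0.002, 1.588]
wrist_force: [-5.6, 1.8, -25.3]
width: 0.0088
finger_force: 30.0
```

The lid stopped dead after 6 mm with 25 N pulling down, so it is caught. I'll lower it, let go and go to the slide.

Emit:
carry_out --motion "0 -0.005 0.02 0; 0 -0.012 0.04 0; 0 -0.02 0.06 0; 0 -0.03 0.08 0; 0 -0.035 0.095 0; 0 -0.037 0.1 0; 0 -0.037 0.1 0; 0 -0.037 0.1 0"

```text
time: 6.6
tool_pos: [0.5657, 0.1889, 0.1378]
ee_rot: [3.141, -0.0, 1.588]
wrist_force: [-8.0, 0.1, 0.1]
width: 0.0094
finger_force: 30.0
```

Emit:
carry_out --motion "0 0 0 0; 0 0 0 0; 0 0 0 0; 0 0 0 0; 0 0 0 0; 0 0 0 0; 0 0 0 0; 0 0 0 0" --grip -0.2

```text
time: 7.4
tool_pos: [0.5661, 0.1888, 0.1354]
ee_rot: [3.142, -0.0, 1.588]
wrist_force: [-0.2, -0.8, 0.2]
width: 0.0374
finger_force: 0.0
```

Emit:
carry_out --motion "0 0 -0.05 0; 0 0 -0.12 0; 0 0 -0.2 0; 0 0 -0.28 0; 0 0 -0.34 0; 0 0 -0.38 0; 0 0 -0.4 0; 0 0 -0.4 0"

```text
time: 8.2
tool_pos: [0.5662, 0.1888, 0.1959]
ee_rot: [3.141, -0.0, 1.588]
wrist_force: [0.5, 0.4, -0.0]
width: 0.0378
finger_force: 0.0
```

Emit:
carry_out --motion "-0.08 -0.03 0 0; -0.18 -0.07 0 0; -0.3 -0.12 0 0; -0.43 -0.17 0 0; -0.54 -0.21 0 0; -0.62 -0.24 0 0; -0.66 -0.25 0 0; -0.66 -0.25 0 0"

```text
time: 9.0
tool_pos: [0.5302, 0.0883, 0.1957]
ee_rot: [3.141, -0.0, 1.586]
wrist_force: [-0.5, 0.5, -0.2]
width: 0.0374
finger_force: 0.0
```

Run:
```python
from bench import robot, snapshot
import cv2,numpy as np
o=robot.get_obs();print(o["tool_pos"],o["ee_rot"],o["time"])
a=snapshot("scene")["image"][100:220,180:340,::-1];b=snapshot("top")["image"][100:220,110:270,::-1]
cv2.imwrite("pics/n2.png",np.hstack([cv2.resize(i,(400,300),interpolation=cv2.INTER_CUBIC) for i in(a,b)]))
```

```text
[0.53015736 0.08828924 0.1956533 ] [ 3.14111343e+00 -2.56827533e-04  1.58635037e+00] 9.0
```

View pics/n2.png

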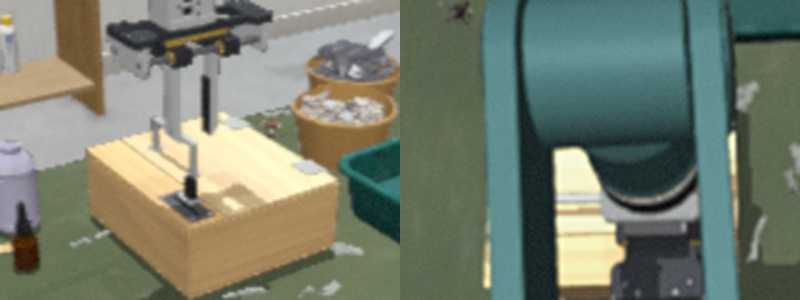

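The fingertips at (175, 140) and (208, 130) centre above the knob at (190, 187). I'll descend and grip the knob.

Emit:
carry_out --motion "0 0 0.06 0; 0 0 0.14 0; 0 0 0.24 0; 0 0 0.34 0; 0 0 0.42 0; 0 0 0.47 0; 0 0 0.5 0; 0 0 0.5 0"

```text
time: 9.9
tool_pos: [0.53, 0.0891, 0.1198]
ee_rot: [-3.141, -0.0, 1.588]
wrist_force: [0.7, -0.4, 0.4]
width: 0.0376
finger_force: 0.0
```

Emit:
carry_out --motion "0 0 0 0; 0 0 0 0; 0 0 0 0; 0 0 0 0; 0 0 0 0; 0 0 0 0; 0 0 0 0; 0 0 0 0" --grip -1

```text
time: 10.7
tool_pos: [0.5283, 0.0892, 0.1211]
ee_rot: [-3.137, 0.0, 1.588]
wrist_force: [-6.6, -0.4, 5.0]
width: 0.0119
finger_force: 30.0
```

Emit:
carry_out --motion "-0.02 -0.006 0 0; -0.05 -0.01 0 0; -0.08 -0.01 0 0; -0.11 -0.01 0 0; -0.14 -0.01 0 0; -0.17 -0.01 0 0; -0.19 -0.01 0 0; -0.2 -0.01 0 0"

```text
time: 11.5
tool_pos: [0.5289, 0.0612, 0.1211]
ee_rot: [-3.141, -0.006, 1.588]
wrist_force: [-4.4, 9.6, 5.6]
width: 0.0119
finger_force: 30.0
```

Emit:
carry_out --motion "-0.01 0 0 0; -0.02 0 0 0; -0.03 0 0 0; -0.03 0 0 0; -0.03 0 0 0; -0.03 0 0 0; -0.03 0 0 0; -0.03 0 0 0"

```text
time: 12.3
tool_pos: [0.5288, 0.061, 0.1211]
ee_rot: [-3.141, -0.013, 1.591]
wrist_force: [-4.5, 17.1, 4.0]
width: 0.0118
finger_force: 30.0
```

The slide moved 28 mm and stopped at its end. I'll relax, let go, rise and return to the handle.

Emit:
carry_out --motion "0.01 0 0 0; 0.02 0 0 0; 0.025 0 0 0; 0.025 0 0 0; 0.025 0 0 0; 0.025 0 0 0; 0.025 0 0 0; 0.025 0 0 0"

```text
time: 13.1
tool_pos: [0.5288, 0.0612, 0.1211]
ee_rot: [-3.141, -0.006, 1.589]
wrist_force: [-4.4, 8.0, 3.9]
width: 0.012
finger_force: 30.0
```

Emit:
carry_out --motion "0 0 0 0; 0 0 0 0; 0 0 0 0; 0 0 0 0; 0 0 0 0; 0 0 0 0; 0 0 0 0; 0 0 0 0" --grip -0.2

```text
time: 13.9
tool_pos: [0.5293, 0.0584, 0.1205]
ee_rot: [3.141, -0.0, 1.588]
wrist_force: [-0.4, -0.2, -1.4]
width: 0.0373
finger_force: 0.0
```

Emit:
carry_out --motion "0 0 -0.06 0; 0 0 -0.14 0; 0 0 -0.24 0; 0 0 -0.34 0; 0 0 -0.42 0; 0 0 -0.47 0; 0 0 -0.5 0; 0 0 -0.5 0"

```text
time: 14.7
tool_pos: [0.5295, 0.0584, 0.1961]
ee_rot: [3.141, -0.0, 1.588]
wrist_force: [-0.0, 0.2, -0.3]
width: 0.0375
finger_force: 0.0
```

Emit:
carry_out --motion "0.1 0.03 0 0; 0.25 0.08 0 0; 0.4 0.13 0 0; 0.55 0.17 0 0; 0.7 0.21 0 0; 0.8 0.235 0 0; 0.865 0.25 0 0; 0.865 0.25 0 0"

```text
time: 15.5
tool_pos: [0.5644, 0.19, 0.1948]
ee_rot: [-3.14, 0.0, 1.59]
wrist_force: [-0.2, -0.5, 0.2]
width: 0.0375
finger_force: 0.0
```

Emit:
carry_out --motion "0 0 0.05 0; 0 0 0.12 0; 0 0 0.2 0; 0 0 0.28 0; 0 0 0.34 0; 0 0 0.38 0; 0 0 0.4 0; 0 0 0.4 0"

```text
time: 16.3
tool_pos: [0.5644, 0.1887, 0.135]
ee_rot: [-3.141, 0.0, 1.588]
wrist_force: [-0.9, -0.3, -0.7]
width: 0.0375
finger_force: 0.0
```

Emit:
carry_out --motion "0 0 0 0; 0 0 0 0; 0 0 0 0; 0 0 0 0; 0 0 0 0; 0 0 0 0; 0 0 0 0; 0 0 0 0" --grip -1

```text
time: 17.1
tool_pos: [0.5651, 0.1889, 0.1359]
ee_rot: [3.14, -0.0, 1.588]
wrist_force: [2.3, 0.3, 0.9]
width: 0.0089
finger_force: 30.0
```

Emit:
carry_out --motion "0 0.014 -0.041 0; 0 0.03 -0.08 0; 0 0.048 -0.119 0; 0 0.067 -0.157 0; 0 0.089 -0.195 0; 0 0.111 -0.231 0; 0 0.125 -0.25 0; 0 0.136 -0.266 0"

```text
time: 17.9
tool_pos: [0.5844, 0.1892, 0.1757]
ee_rot: [-3.14, -0.0, 1.588]
wrist_force: [-1.6, 1.3, -2.9]
width: 0.0091
finger_force: 30.0
```

Emit:
carry_out --motion "0 0.026 -0.035 0; 0 0.082 -0.1 0; 0 0.113 -0.13 0; 0 0.143 -0.159 0; 0 0.176 -0.187 0; 0 0.209 -0.214 0; 0 0.245 -0.239 0; 0 0.28 -0.262 0"

```text
time: 18.7
tool_pos: [0.626, 0.1901, 0.2172]
ee_rot: [-3.141, -0.001, 1.588]
wrist_force: [-6.1, 0.5, 3.0]
width: 0.0089
finger_force: 30.0
```

Emit:
carry_out --motion "0 0 0 0; 0 0 0 0; 0 0 0 0; 0 0 0 0; 0 0 0 0; 0 0 0 0; 0 0 0 0; 0 0 0 0"

```text
time: 19.5
tool_pos: [0.6266, 0.19, 0.2175]
ee_rot: [3.14, -0.001, 1.588]
wrist_force: [-4.7, -0.3, 5.1]
width: 0.0089
finger_force: 30.0
```

Run:
```python
from bench import robot, snapshot
import cv2,numpy as np
o=robot.get_obs();print(o["tool_pos"],o["ee_rot"],o["time"],abs(o["qvel"]).max())
a=snapshot("scene")["image"][100:280,150:390,::-1]
cv2.imwrite("pics/n3.png",cv2.resize(a,(720,540),interpolation=cv2.INTER_CUBIC))
```

```text
[0.62663794 0.19001041 0.21745579] [ 3.13973783e+00 -6.86382486e-04  1.58816450e+00] 19.5 0.0023915756658687876
```

View pics/n3.png

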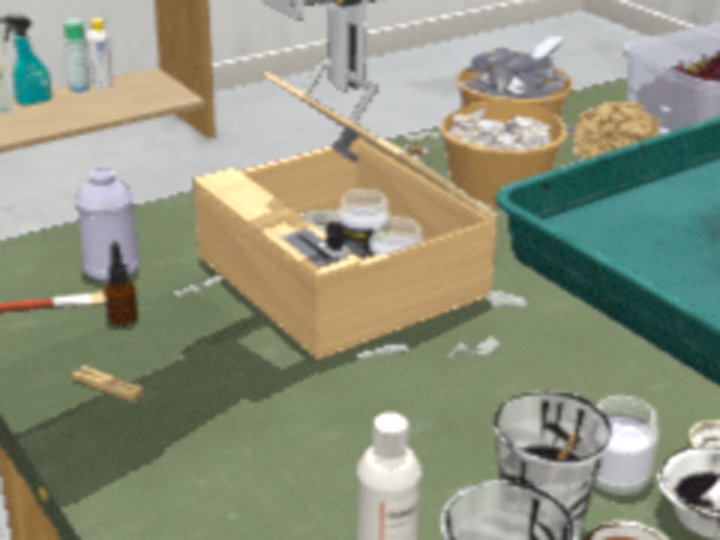

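The lid stands open, edge-on from (265, 75) to (490, 210), with the bar still in the gripper at (345, 90). The bottles have not moved. Measured travel (62 mm back, 82 mm up) matches about 40°.

```bash
python3 -c "
from bench import robot
print(robot.close_job())"
```

```text
the job is handed in; nothing more can be done
None
```

The first tug showed the lid was caught, so I pushed the slide to its end (28 mm), raised the lid to about 40° and handed the job in with the handle still gripped and the lid at rest; the bottles and jar were not touched.

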